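Turn an avionics box round the corner post and dock it on the test plug

TASK

The square avionics box lies on the test dock with its socket side facing sideways. Gently push it against the dock's corner post and swing it round the post by a quarter turn, until it lies flat along the guide rail with its socket side facing the plug head; then slide it along the rail onto the guide pins, feel for the point where it seats on the head, lean on it there for a moment with a light push and let go, never ramming it. Keep the box flat on the plate, leave the gauge, the parts bin and the screwdriver alone, and leave the box docked on the plug.

Things in the scene. Friction and masses are not known exactly. Their poses are not given: they have to be found in the camera images.
- box: Black square avionics box, 100 x 100 x 40 mm high, 0.3 to 0.65 kg, too wide to grasp; push it with less than 40 N. Origin: centre of its underside; x points to its socket side, the only one with openings. On its metal lid cooling ribs run along x (top 44 mm above the underside) and leave a plain 33 mm strip by the socket side. At the start x points roughly along the dock's -y.
- socket (a point): Centre of the box's socket face, 50 mm from the box's origin along its x and 20 mm above its underside. Two guide-pin holes, 12 mm wide, 14 mm high and 20 mm deep, lie 36 mm either side of it; between them is a recess 46 mm wide and 8 mm deep.
- dock: Fixed test dock: grey base plate 12 mm thick, x -215 to 175, y -165 to 40 mm, with post, rail and plug stand on it. Origin: bench surface under the post's axis; x runs along the rail to the plug, y from the box's lane to the rail. At the start the box lies at negative x, its left end in line with the post; a docked box has its centre at x 53 to 75, y -62 mm and its x along the dock's x.
- corner_post: Fixed upright steel post, diameter 24 mm, top 64 mm above the bench, at the open end of the guide rail. Same origin and axes as the dock. A box pushed along the dock's +x catches it with the left end of its leading side; pushed on at its free end along an arc about the post it swings round, anticlockwise from above, bearing on the post (a straight push binds).
- guide_rail: Fixed white rail of the dock, 16 mm thick, top 42 mm above the bench, from the post at x = 0 to x = 98 mm; its face towards the box's lane lies at y = -12 mm, in line with the side of the post. Same origin and axes as the dock. The lane beside it is open on the side of negative y.
- plug_stand: Fixed stand of the plug; same origin and axes as the dock. It carries the aluminium plug head (top 65 mm above the bench), clamped with its face anywhere from x = 103 to 125 mm, this is not measured. On the head: two tapered guide pins, 8 mm thick, 15 mm long, and a sprung contact block (under 1 N). Lean about 10 N on the head to seat the box (4 N at least, for 0.2 s); over 30 N bends it.
- plug (a point): Fixed point on the dock at x = 125, y = -62 mm, 32 mm above the bench: where the socket point lies when the box is home on a head clamped fully back. With the head set d mm out (0 to 22) the socket point is home d mm short of it, along x. Axes as the dock's.
- gauge: Bystander: a round cockpit gauge standing face up, 80 mm square bezel, 70 mm high. Origin: centre of its underside.
- parts_bin: Bystander: an open red parts bin, 110 x 85 mm, 50 mm high. Origin: centre of its underside.
- screwdriver: Bystander: a screwdriver 190 mm long lying on the bench to the right of the dock. Origin: underside of its middle.
Not all that is in view belongs to the job. What is shaped like the box but blue is not meant.

How it is judged:
By the outcome, as a careful person would: the job done as asked, in the order asked, and still so for the second after the job is handed in, with the robot touching nothing.
It also fails if it takes over 72 s, if anything falls off the work surface, if the arm or the gripper's body presses on something with over 40 N, if the wrist force passes 120 N, or if a joint passes its speed limit or range.

ROBOT

A 6-joint arm with a two-finger parallel gripper is mounted at the origin on the work surface. World frame = base frame: x ahead of the robot, y to its left, z up, the work surface at z = 0. Lengths are in mm, angles in rad, forces in N, time in s.
With the tool pointing down it reaches from about 300 to 750 mm from the base axis. Payload 8.5 kg.
Tool frame: the origin (TCP) lies between the finger pads; the fingertips stand 25 mm ahead of it and the grasp point (between the pads) lies 6 mm ahead of it; z points along the fingers, y is the direction in which the jaws open and shut (so a half turn about z gives the same grasp; the last joint's range is limited). The gripper opens to 85 mm and grips with 20 to 120 N. Pads are 22 mm wide; open, the fingers measure 114 mm over their backs; the gripper's body (76 mm by 85 mm) begins 54 mm behind the grasp point. The pads swing forward as they close: fully open they stand 13 mm farther back than shut.
Start: joints at [0.973, 0.381, 1.297, -0, 1.464, -0.215], TCP at [205.426, 510.177, 256.322] pointing down, gripper open.
Joint ranges: [-3.11, 3.11], [-0.89, 2.33], [0.22, 2.48], [-1.42, 4.56], [0.17, 2.85], [-2.88, 2.88]. Speed limits (rad/s): [2.39, 2.39, 3.14, 3.14, 3.14, 3.14].

INTERFACE

Orientations are given as a rotation vector (axis times angle).
In Python, from plant import arm, viewer, finder gives the robot as it stands.
- The arm moves only by the shell command python3 -m inch 'ROWS' [FORCE]. ROWS is a JSON object of lists of equal length, an entry for each row: "rot": the turn, a rotation vector about the world's x, y, z in rad, a list of three; "dp": the shift along the world's x, y, z in m, a list of three; "jaw": the closure, from 0 (fully open) to 1 (shut). A call has 1 to 20 rows; each row is the pose to reach, as a shift and turn from the pose commanded when the call began; what a row does not reach only later rows make up. A row lasts 1/12 s, in which the tool goes at most 41.7 mm and 7.16 degrees, less where a joint would pass 70% of its speed; a pose out of reach is approached as far as the arm can. A call with a gripper value outside its range is refused whole. The fingers move at their own pace and stop on an object; FORCE is the grip in N (left out, the last holds). Time passes only in rows, so rows that repeat a pose let the fingers close. It gives the time, the measured TCP pose, the force and the opening at its end, in the units of the state.
- arm.observe(): the state, without advancing time (a new reading comes with each control period).
- viewer.capture(name): name is "scene" or "top" or "wrist"; returns the picture (400x640x3 uint8, red, green, blue); there is no depth.
- viewer.camera_params(name): a dict with "mtx" (3x3 intrinsics, pixels), "k1" (the pictures are not rectified: a ray, as slopes to the right and down, at radius r is drawn at 1 + k1 r^2 times it, then the intrinsics apply), "R" (3x3) and "t" (3): a world point X has camera coordinates R X + t. Camera axes: x right, y down, z forward; pixel columns grow to the right and rows downward; lengths in mm; the calibration is good to about 2 mm. A picture is of the moment at which its call begins: read the wrist's pose just before it. camera_params takes no time and is no camera call; for the wrist camera it gives the pose at the moment of the call.
- arm.close_job(): hands the job in, once; it reports no verdict.
Trained networks look in the newest picture that a camera, given by its name, has taken for a name from the list of things; names that differ only in an ending like _2 or _b are one class to them, and where a whole thing is asked for, a point or a joint stands for the part that bears it (a point fixed in the world has none). Each returns a list of dicts, best first, with "score" (0 to 1); they miss things now and then, are a little off and sometimes report something else, mostly with a low value. They report only what shows in the picture. A call takes as long as a camera call. They do not tell look-alikes from the thing itself.
- finder.cut_out(name, camera): "region" (400x640 bool, what is visible of it) and "bbox" ([left, top, right, bottom] in pixels, round what is visible of it).
- finder.spot_point(name, camera): "xy" ([column, row] in pixels: a listed point, or the origin of a listed thing).
The state is a dict: "time": time; "joint_pos": joint angles; "dq": joint speeds; "tau": joint torques, N m; "position": TCP position; "ee_rot": TCP orientation; "contact_force": force on the tool from outside, world axes, zero at the start; "wrist_torque": the same for the moment, N m; "gripper_width": finger opening in mm.
Only numpy, scipy, OpenCV 4.12 (cv2) and the standard library are available. Lean on these libraries where they do the work, as an engineer would, in place of code of your own. Each camera call takes 0.05 s, during which the arm holds its last target.

## Working session

There is one attempt and no reset: what is moved stays moved. The work goes in short steps, Python scripts to look and compute and a shell command to move; the robot and the scene stay as the last step left them, time stands still between calls to the robot, and variables do not carry over. Pictures are saved under pics/ and viewed, and the job is handed in when it is done.

```bash
ls; mkdir -p pics
python3 - <<'E'
from plant import arm, viewer, finder
import cv2
print(arm.observe())
for n in ("scene","top","wrist"):
    p=viewer.camera_params(n); print(n,p)
    im=viewer.capture(n); cv2.imwrite(f"pics/{n}0.png",im[:,:,::-1])
E
```

```text
pics
{'time': 0.0, 'joint_pos': array([ 9.72718213e-01,  3.81217900e-01,  1.29826266e+00,  1.12038121e-05,
        1.46361897e+00, -2.15328159e-01]), 'dq': array([-0.00027949, -0.00010153,  0.00087762, -0.00035452, -0.0013038 ,
        0.00030794]), 'tau': array([ 1.48282492e-03, -4.48455119e+01, -2.31283092e+01, -6.64125446e-05,
        4.78007540e-03, -4.63832203e-05]), 'position': array([205.27456709, 509.97740915, 255.6993589 ]), 'ee_rot': array([-5.97445428e-01, -3.08364223e+00,  2.16658242e-03]), 'contact_force': array([ 0.22742117, -0.38816053, -0.00812488]), 'wrist_torque': array([0.00633719, 0.03764148, 0.00446624]), 'gripper_width': 85.6608824099128}
scene {'mtx': array([[447.98461185,   0.        , 315.76512926],
       [  0.        , 447.98461185, 198.579901  ],
       [  0.        ,   0.        ,   1.        ]]), 'k1': -0.08717203550862265, 'R': array([[-2.48326232e-01,  9.68676240e-01, -6.51331832e-04],
       [ 7.56299642e-01,  1.93461935e-01, -6.24966664e-01],
       [-6.05264350e-01, -1.55688219e-01, -7.80651167e-01]]), 't': array([ 116.93386372, -385.07178067, 1622.
[... 159 characters left out ...]
 ,   1.        ]]), 'k1': -0.09451739175488645, 'R': array([[ 0.01655237, -0.99983787,  0.00708896],
       [-0.98450261, -0.01753565, -0.17449099],
       [ 0.17458701, -0.00409086, -0.98463325]]), 't': array([  18.5803116 ,  551.32130364, 1002.0366074 ])}
wrist {'mtx': array([[293.49365591,   0.        , 318.53374737],
       [  0.        , 293.49365591, 203.94794246],
       [  0.        ,   0.        ,   1.        ]]), 'k1': -0.03492331379973328, 'R': array([[ 3.72612408e-01,  9.27986940e-01, -4.81810174e-04],
       [ 8.87968842e-01, -3.56393115e-01,  2.90680724e-01],
       [ 2.69576202e-01, -1.08739077e-01, -9.56819985e-01]]), 't': array([-549.25025503,  -38.3081045 ,  379.50066618])}
```

View pics/scene0.png

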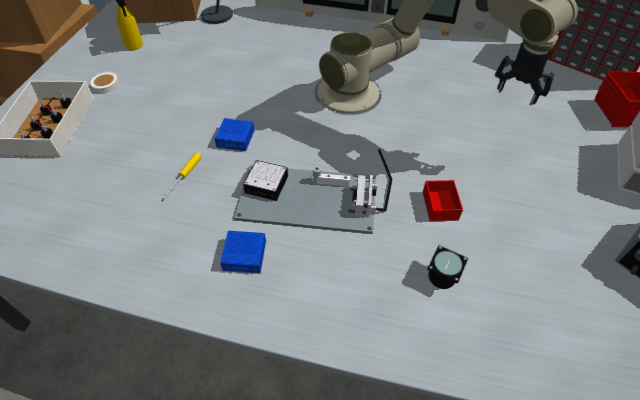

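View pics/top0.png

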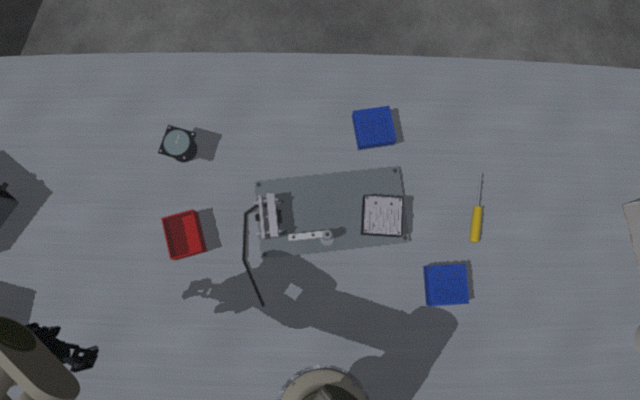

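View pics/wrist0.png

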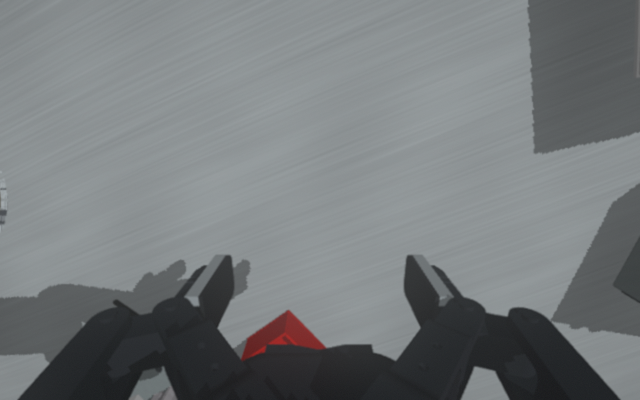

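The scene view shows the box at about (265,178), the dock plate, the post and rail at (320,176), the plug at (365,190), and two blue decoys. A dark bent rod stands beside the plug. The top view shows the box at (383,215), the post at (327,235) and the plug head at (268,215). Next I zoom in.

Run:
```python
import cv2
a=cv2.imread("pics/top0.png")[150:275,230:430]; cv2.imwrite("pics/topz.png",cv2.resize(a,None,fx=4,fy=4,interpolation=cv2.INTER_CUBIC))
a=cv2.imread("pics/scene0.png")[140:240,225:405]; cv2.imwrite("pics/scenez.png",cv2.resize(a,None,fx=4.4,fy=4.4,interpolation=cv2.INTER_CUBIC))
```

```text
(no output)
```

View pics/topz.png

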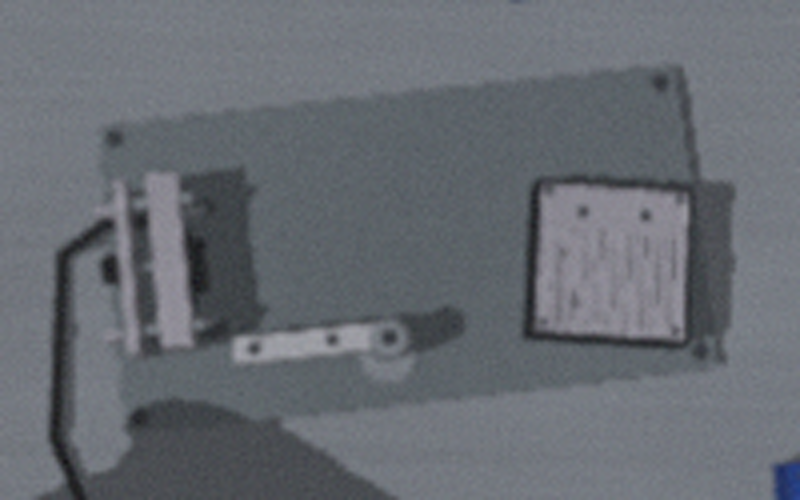

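View pics/scenez.png

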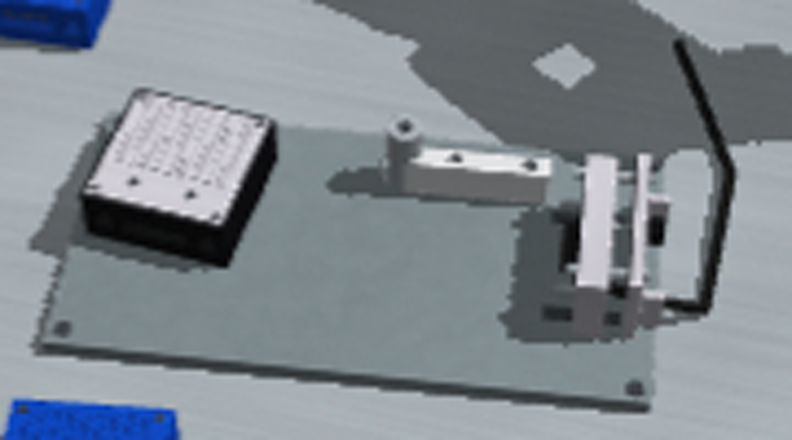

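```bash
cat > h.py <<'E'
import numpy as np, cv2
from scipy.optimize import least_squares
from plant import arm, viewer, finder
def proj(p,X):
    X=np.atleast_2d(X); K=p['mtx']; dist=np.array([p['k1'],0,0,0.])
    r,_=cv2.Rodrigues(p['R']); uv,_=cv2.projectPoints(X.reshape(-1,1,3).astype(float),r,np.asarray(p['t'],float),K,dist)
    return uv.reshape(-1,2)
def onplane(p,uv,z):
    n=cv2.undistortPoints(np.array(uv,float).reshape(-1,1,2),p['mtx'],np.array([p['k1'],0,0,0.])).reshape(-1,2)
    d=np.c_[n,np.ones(len(n))]@p['R']; c=-p['R'].T@p['t']
    return c+d*((z-c[2])/d[:,2])[:,None]
def tri(p1,u1,p2,u2):
    n=[cv2.undistortPoints(np.array(u,float).reshape(-1,1,2),p['mtx'],np.array([p['k1'],0,0,0.])).reshape(2,1) for p,u in((p1,u1),(p2,u2))]
    X=cv2.triangulatePoints(np.c_[p1['R'],p1['t']],np.c_[p2['R'],p2['t']],n[0],n[1]); return (X[:3]/X[3]).ravel()
def zz(uv,f,o): return (np.array(uv,float)+.5)/f-.5+np.array(o)
def T(pose,P):
    P=np.atleast_2d(P); c,s=np.cos(pose[2]),np.sin(pose[2])
    return np.c_[P[:,0]*c-P[:,1]*s+pose[0],P[:,0]*s+P[:,1]*c+pose[1],P[:,2]]
E
python3 - <<'E'
from h import *
pt=viewer.camera_params("top");ps=viewer.camera_params("scene")
zt=lambda L:zz(L,4,(230,150)); zs=lambda L:zz(L,4.4,(225,140))
Pt=np.array([[175,-165,12],[-215,-165,12],[-215,40,12],[0,0,64],[98,-12,42],[98,4,42]],float)
ut=zt([(100,126),(681,66),(724,360),(389,338),(232,338),(236,362)])
Ps=np.array([[175,-165,12],[-215,-165,12],[0,0,64],[98,-12,42]],float)
us=zs([(650,402),(38,350),(404,127),(549,176)])
def f(q): return np.r_[(proj(pt,T(q,Pt))-ut).ravel(),(proj(ps,T(q,Ps))-us).ravel()]
r=least_squares(f,[450,0,1.5],loss='soft_l1'); print('dock',r.x, np.rad2deg(r.x[2])); print(f(r.x).reshape(-1,2).round(1))
# box lid: body corners z=52
bt=zt([(535,180),(695,186),(686,346),(527,338)]); bs=zs([(228,226),(83,195),(135,88),(275,122)])
for a,b in zip(bt,bs): print('tri',tri(pt,a,ps,b).round(1))
q0=r.x
B=np.array([[50,50],[50,-50],[-50,-50],[-50,50]],float); B3=np.c_[B,np.full(4,52.)]
def g(q): return np.r_[(proj(pt,T(q,B3))-bt).ravel(),(proj(ps,T(q,B3))-bs).ravel()]
b=least_squares(g,[470,-120,0],loss='soft_l1'); print('box',b.x,np.rad2deg(b.x[2])); print(g(b.x).reshape(-1,2).round(1))
c,s=np.cos(q0[2]),np.sin(q0[2]); d=b.x[:2]-q0[:2]
print('box in dock',d@[c,s],d@[-s,c],np.rad2deg(b.x[2]-q0[2]))
for n in("box","corner_post"):
    for cam,p in(("top",pt),("scene",ps)):
        print(n,cam,[(o['score'],onplane(p,[o['xy']],12 if n=="box" else 0)[0].round(0)) for o in finder.spot_point(n,cam)][:3])
E
```

```text
dock [448.5496552  -4.5780262   1.7021706] 97.52719148376453
[[-0.6 -0. ]
 [-1.2 -1.1]
 [-0.4  1.4]
 [ 0.6 -0.3]
 [ 0.5  0. ]
 [ 0.1  0.3]
 [-0.   0.4]
 [-0.  -1.5]
 [-0.3  0.3]
 [-0.3  0.2]]
tri [550.1 -94.6  54.6]
tri [ 547.8 -195.8   53.9]
tri [ 446.8 -192.    51.8]
tri [450.5 -91.6  48.5]
box [ 4.98767382e+02 -1.43412347e+02 -3.75406458e-02] -2.1509205622292753
[[-0.   0. ]
 [-1.1  0.7]
 [ 0.4 -0.2]
 [ 0.6 -0.3]
 [-0.4  0.7]
 [-0.3  0.1]
 [ 0.6  0.1]
 [ 0.3 -0.7]]
box in dock -144.21631497111298 -31.598153459791003 -99.67811204599381
box top [(0.93, array([ 737., -129.,   12.])), (0.73, array([ 330., -320.,   12.])), (0.72, array([ 501., -150.,   12.]))]
box scene [(0.84, array([ 494., -148.,   12.])), (0.75, array([ 750., -118.,   12.])), (0.75, array([ 337., -304.,   12.]))]
corner_post top [(0.69, array([442.,  -1.,   0.]))]
corner_post scene [(0.67, array([435.,   7.,   0.])), (0.3, array([448.,  -8.,   0.]))]
```

```bash
python3 -m inch '{"dp":[[0.01,-0.025,0],[0.025,-0.06,0],[0.04,-0.1,0],[0.055,-0.14,0],[0.07,-0.18,0],[0.085,-0.22,0],[0.1,-0.26,0],[0.115,-0.3,0],[0.13,-0.34,0],[0.145,-0.38,0],[0.16,-0.42,0],[0.175,-0.46,0],[0.19,-0.5,0],[0.205,-0.54,0],[0.22,-0.58,0],[0.235,-0.62,0],[0.25,-0.655,0],[0.265,-0.68,0],[0.275,-0.695,0],[0.28,-0.7,0]],"rot":[[0,0,-0.05],[0,0,-0.1],[0,0,-0.17],[0,0,-0.24],[0,0,-0.31],[0,0,-0.38],[0,0,-0.45],[0,0,-0.52],[0,0,-0.59],[0,0,-0.66],[0,0,-0.73],[0,0,-0.8],[0,0,-0.87],[0,0,-0.94],[0,0,-1.01],[0,0,-1.08],[0,0,-1.14],[0,0,-1.19],[0,0,-1.21],[0,0,-1.22]],"jaw":[0,0,0,0,0,0,0,0,0,0,0,0,0,0,0,0,0,0,0,0]}'
python3 - <<'E'
from h import *
print(arm.observe()['position'],arm.observe()['joint_pos'],arm.observe()['time'])
p=viewer.camera_params("wrist"); np.save("w1.npy",p,allow_pickle=True)
im=viewer.capture("wrist"); cv2.imwrite("pics/w1.png",im[:,:,::-1])
E
```

```text
time: 2.02
position: [486.2, -192.6, 255.6]
ee_rot: [-2.261, -2.181, 0.0]
contact_force: [0.1, 0.5, -0.6]
gripper_width: 85.5
[ 486.24200626 -192.57953731  255.63130751] [-6.03614414e-01  3.33889534e-01  1.37229678e+00 -2.04372673e-04
  1.43573083e+00 -5.67764997e-01] 2.0167
```

View pics/w1.png

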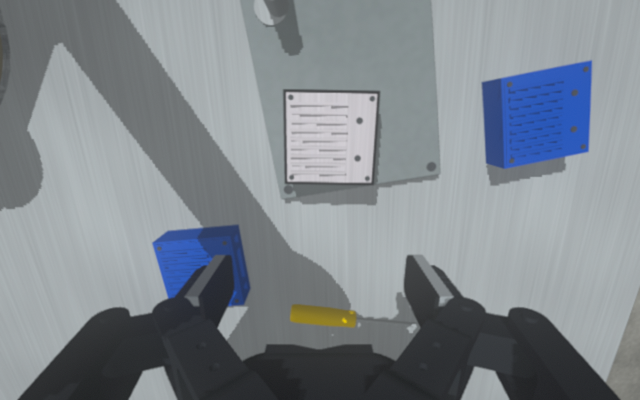

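Run:
```python
import cv2
a=cv2.imread("pics/w1.png")[0:205,230:450]; cv2.imwrite("pics/w1z.png",cv2.resize(a,None,fx=2.9,fy=2.9,interpolation=cv2.INTER_CUBIC))
```

```text
(no output)
```

View pics/w1z.png

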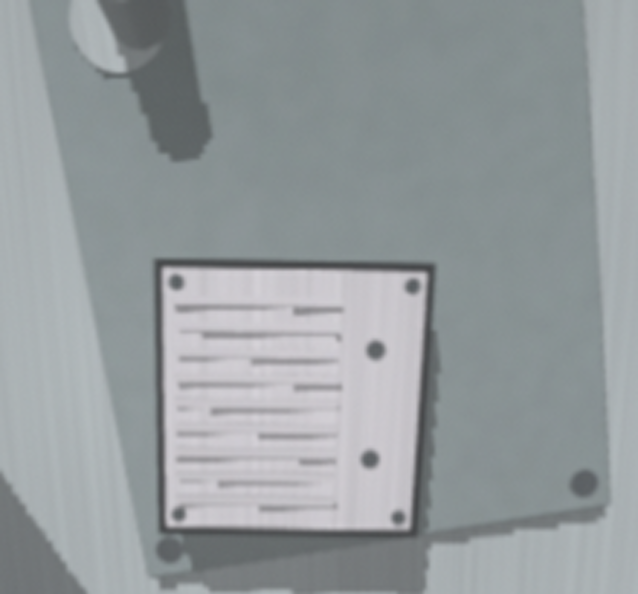

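Run:
```python
from h import *
pt=viewer.camera_params("top");ps=viewer.camera_params("scene");pw=np.load("w1.npy",allow_pickle=True).item()
zt=lambda L:zz(L,4,(230,150)); zs=lambda L:zz(L,4.4,(225,140)); zw=lambda L:zz(L,2.9,(230,0))
Pt=np.array([[175,-165,12],[-215,-165,12],[-215,40,12],[0,0,64],[98,-12,42],[98,4,42]],float)
ut=zt([(100,126),(681,66),(724,360),(389,338),(232,338),(236,362)])
Ps=np.array([[175,-165,12],[-215,-165,12],[0,0,64],[98,-12,42]],float)
us=zs([(650,402),(38,350),(404,127),(549,176)])
Pw=np.array([[-215,-165,12],[-215,40,12]],float); uw=zw([(606,506),(152,578)])
def f(q): return np.r_[(proj(pt,T(q,Pt))-ut).ravel(),(proj(ps,T(q,Ps))-us).ravel(),(proj(pw,T(q,Pw))-uw).ravel()]
r=least_squares(f,[450,0,1.5],loss='soft_l1'); print('dock',r.x, np.rad2deg(r.x[2])); print(f(r.x).reshape(-1,2).round(1)[-2:])
bt=zt([(535,180),(695,186),(686,346),(527,338)]); bs=zs([(228,226),(83,195),(135,88),(275,122)]); bw=zw([(435,264),(414,536),(162,530),(155,260)])
print(onplane(pw,bw,52).round(1)); print(onplane(pw,uw,12).round(1))
for i in range(4): print(tri(pt,bt[i],pw,bw[i]).round(1))
```

```text
dock [448.42083249  -3.82143759   1.70163582] 97.49655098868647
[[ 2.3  0.4]
 [-1.1  1.3]]
[[ 552.6  -96.7   52. ]
 [ 546.7 -195.8   52. ]
 [ 449.1 -190.1   52. ]
 [ 453.1  -92.    52. ]]
[[ 637.1 -194.8   12. ]
 [ 438.3 -220.5   12. ]]
[552.6 -96.2  46.6]
[ 577.5 -235.9 -116.1]
[ 447.4 -193.3   38.2]
[451.4 -91.3  39.4]
```

```bash
python3 -m inch '{"dp":[[0.01,-0.018,0],[0.02,-0.034,-0.01],[0.02,-0.034,-0.03],[0.02,-0.034,-0.06],[0.02,-0.034,-0.095],[0.02,-0.034,-0.13],[0.02,-0.034,-0.16],[0.02,-0.034,-0.185],[0.02,-0.034,-0.2],[0.02,-0.034,-0.208],[0.02,-0.034,-0.211],[0.02,-0.034,-0.211]],"rot":[[0,0,0],[0,0,0],[0,0,0],[0,0,0],[0,0,0],[0,0,0],[0,0,0],[0,0,0],[0,0,0],[0,0,0],[0,0,0],[0,0,0]],"jaw":[0.4,0.4,0.4,0.4,0.4,0.4,0.4,0.4,0.4,0.4,0.4,0.4]}' 20
python3 - <<'E'
from h import *
print(arm.observe()['position'],arm.observe()['ee_rot'],arm.observe()['time'])
p=viewer.camera_params("wrist"); np.save("w2.npy",p,allow_pickle=True)
im=viewer.capture("wrist"); cv2.imwrite("pics/w2.png",im[:,:,::-1])
im=viewer.capture("scene")[100:260,180:440]; cv2.imwrite("pics/s2.png",cv2.resize(im[:,:,::-1],None,fx=3,fy=3))
E
```

```text
time: 3.07
position: [505.5, -223.2, 45.7]
ee_rot: [2.256, 2.187, 0.0]
contact_force: [0.0, 0.7, -0.1]
gripper_width: 51.0
[ 505.50246003 -223.18566927   45.67816472] [2.25557961e+00 2.18665944e+00 1.26345237e-04] 3.0667
```

View pics/w2.png

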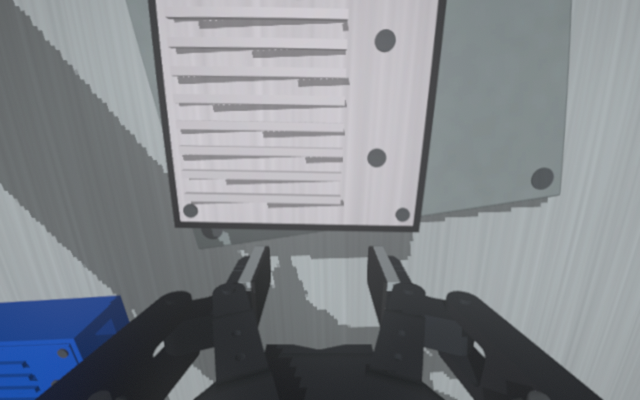

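View pics/s2.png

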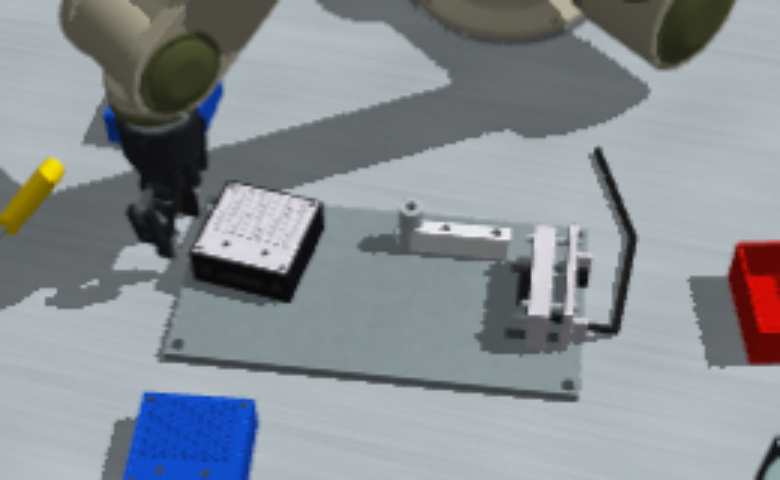

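```bash
python3 -m inch '{"dp":[[0,0.004,0],[-0.001,0.008,0],[-0.002,0.012,0],[-0.002,0.015,0],[-0.002,0.0175,0],[-0.003,0.02,0],[-0.003,0.0225,0],[-0.003,0.025,0],[-0.004,0.0275,0],[-0.004,0.03,0],[-0.004,0.0325,0],[-0.005,0.035,0],[-0.005,0.0375,0],[-0.005,0.04,0],[-0.006,0.0425,0],[-0.006,0.045,0],[-0.006,0.0475,0],[-0.007,0.05,0],[-0.007,0.0525,0],[-0.007,0.055,0]],"rot":[[0,0,0],[0,0,0],[0,0,0],[0,0,0],[0,0,0],[0,0,0],[0,0,0],[0,0,0.01],[0,0,0.02],[0,0,0.03],[0,0,0.04],[0,0,0.05],[0,0,0.06],[0,0,0.075],[0,0,0.09],[0,0,0.105],[0,0,0.12],[0,0,0.135],[0,0,0.15],[0,0,0.165]],"jaw":[0.4,0.4,0.4,0.4,0.4,0.4,0.4,0.4,0.4,0.4,0.4,0.4,0.4,0.4,0.4,0.4,0.4,0.4,0.4,0.4]}'
python3 - <<'E'
from h import *
p=viewer.camera_params("wrist"); np.save("w3.npy",p,allow_pickle=True)
im=viewer.capture("wrist"); cv2.imwrite("pics/w3.png",im[:,:,::-1])
im=viewer.capture("top")[150:275,230:430]; cv2.imwrite("pics/t3.png",cv2.resize(im[:,:,::-1],None,fx=4,fy=4,interpolation=cv2.INTER_CUBIC))
E
```

```text
time: 4.83
position: [498.6, -168.8, 45.5]
ee_rot: [2.067, 2.365, -0.0]
contact_force: [1.0, -5.1, 3.0]
gripper_width: 51.4
```

View pics/w3.png

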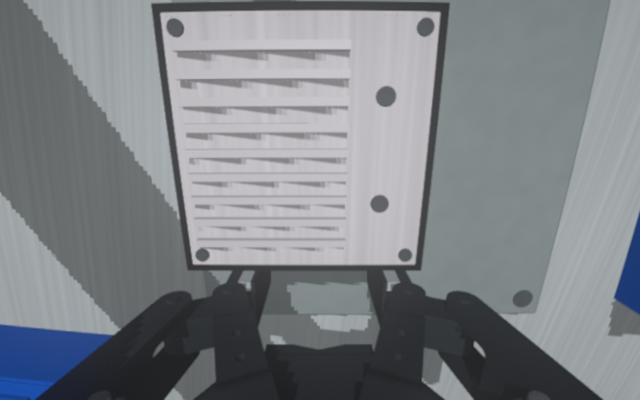

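View pics/t3.png

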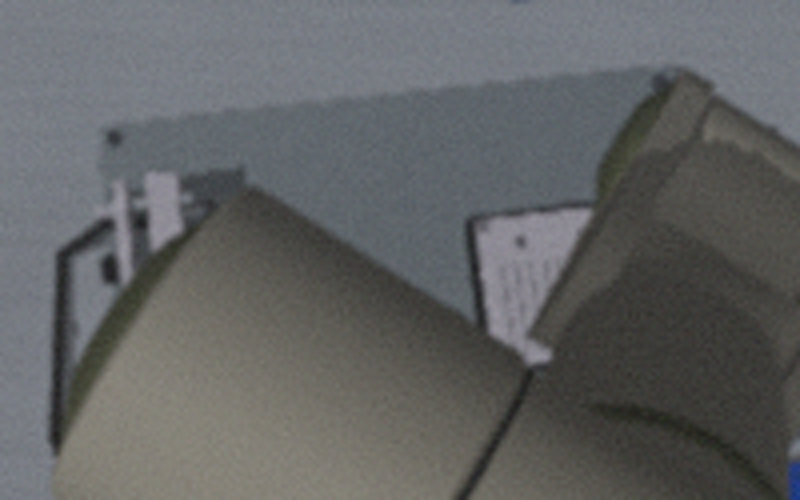

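```bash
cat >> h.py <<'E'
D=np.array([448.4,-4.0,np.deg2rad(97.5)])
def todock(xy):
    c,s=np.cos(D[2]),np.sin(D[2]); d=np.asarray(xy)[:2]-D[:2]; return np.array([d@[c,s],d@[-s,c]])
CB={'fl':(50,50),'fr':(50,-50),'rr':(-50,-50),'rl':(-50,50)}
def boxw(f,pts,g0=(500,-100,0)):
    p=np.load(f,allow_pickle=True).item()
    P=np.array([(*CB[k],52) for k in pts],float); u=np.array(list(pts.values()),float)
    r=least_squares(lambda q:(proj(p,T(q,P))-u).ravel(),g0)
    print('world',r.x[:2].round(1),np.rad2deg(r.x[2]).round(2),'rms px',np.sqrt(np.mean(r.fun**2)).round(2))
    d=todock(r.x); a=r.x[2]-D[2]; print('dock',d.round(1),np.rad2deg(a).round(2))
    rel=-d; px=rel@[np.cos(a),np.sin(a)]; py=rel@[-np.sin(a),np.cos(a)]; print('post in box frame',px.round(1),py.round(1),'gap',(py-62).round(1))
    return r.x
def tool():
    s=arm.observe(); R=cv2.Rodrigues(np.array(s['ee_rot']))[0]; ang=np.rad2deg(np.arctan2(R[1,1],R[0,1]))
    print('tool',s['position'].round(1),'dock',todock(s['position']).round(1),'toolY',ang.round(2),'F',s['contact_force'].round(1),'q6',s['joint_pos'][5].round(2),'t',s['time'])
E
python3 - <<'E'
from h import *
tool()
boxw("w3.npy",{'fl':(449,3),'fr':(421,269),'rr':(189,269),'rl':(152,4)})
E
```

```text
tool [ 498.3 -168.3   45.4] dock [-169.4  -28.1] toolY 7.71 F [ 1.7 -2.3  2.7] q6 -0.69 t 4.9333
world [ 484.3 -109.7] 7.86 rms px 0.31
dock [-109.5  -21.8] -89.64
post in box frame -21.1 109.6 gap 47.6
```

```bash
python3 -m inch '{"dp":[[0,0.003,0],[0,0.006,0],[0.001,0.009,0],[0.001,0.012,0],[0.001,0.015,0],[0.001,0.018,0],[0.001,0.021,0],[0.0015,0.024,0],[0.0015,0.027,0],[0.002,0.03,0],[0.002,0.033,0],[0.002,0.036,0],[0.0025,0.039,0],[0.0025,0.041,0],[0.0025,0.0425,0],[0.0025,0.0435,0],[0.0025,0.0445,0]],"rot":[[0,0,0],[0,0,0],[0,0,0],[0,0,0],[0,0,0],[0,0,0],[0,0,0],[0,0,0],[0,0,0],[0,0,0],[0,0,0],[0,0,0],[0,0,0],[0,0,0],[0,0,0],[0,0,0],[0,0,0]],"jaw":[0.4,0.4,0.4,0.4,0.4,0.4,0.4,0.4,0.4,0.4,0.4,0.4,0.4,0.4,0.4,0.4,0.4]}'
python3 - <<'E'
from h import *
tool()
p=viewer.camera_params("wrist"); np.save("w4.npy",p,allow_pickle=True)
im=viewer.capture("wrist"); cv2.imwrite("pics/w4.png",im[:,:,::-1])
E
```

```text
time: 6.35
position: [500.4, -124.4, 45.3]
ee_rot: [-2.068, -2.364, 0.002]
contact_force: [-0.4, -5.8, 3.9]
gripper_width: 51.2
tool [ 500.4 -124.4   45.3] dock [-126.1  -35.9] toolY 7.66 F [-0.4 -5.8  3.9] q6 -0.61 t 6.35
```

View pics/w4.png

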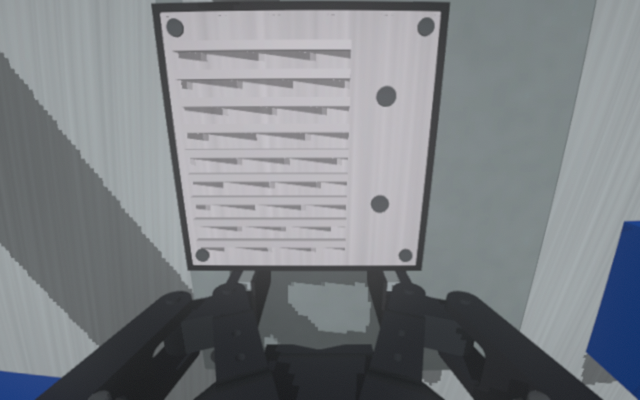

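```bash
python3 -m inch '{"dp":[[0,0.001,0],[0,0.002,0],[0,0.003,0],[0,0.0035,0],[0,0.004,0],[0,0.0045,0],[0,0.0045,0]],"rot":[[0,0,0],[0,0,0],[0,0,0],[0,0,0],[0,0,0],[0,0,0],[0,0,0]],"jaw":[0.4,0.4,0.4,0.4,0.4,0.4,0.4]}'
python3 - <<'E'
from h import *
tool()
im=viewer.capture("scene")[100:260,180:440]; cv2.imwrite("pics/s5.png",cv2.resize(im[:,:,::-1],None,fx=3,fy=3))
def path(rx,ry,pos,yaw):
    pass
E
```

```text
time: 6.98
position: [500.5, -119.9, 45.2]
ee_rot: [-2.068, -2.364, 0.001]
contact_force: [0.6, -4.9, 3.3]
gripper_width: 51.6
tool [ 500.5 -119.9   45.2] dock [-121.7  -36.5] toolY 7.65 F [ 0.6 -4.9  3.3] q6 -0.6 t 6.9833
```

View pics/s5.png

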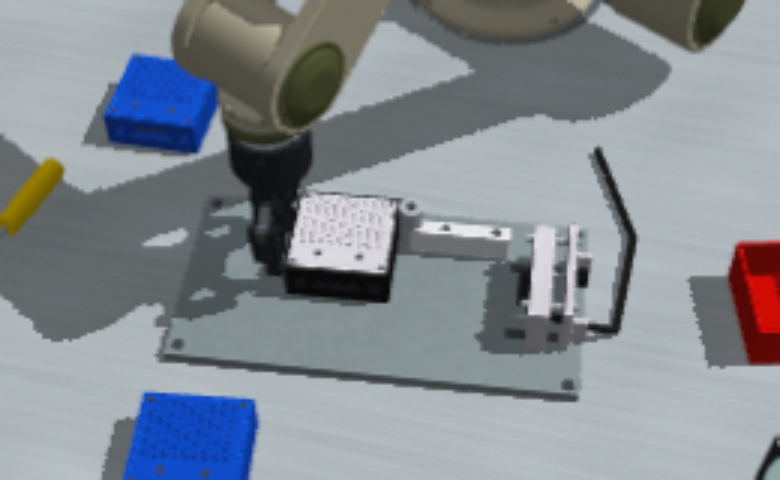

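```bash
python3 -m inch '{"dp":[[0,0.0005,0],[0,0.001,0],[0,0.0015,0]],"rot":[[0,0,0],[0,0,0],[0,0,0]],"jaw":[0.4,0.4,0.4]}'; python3 -m inch '{"dp":[[0,0.0005,0],[0,0.001,0],[0,0.0015,0]],"rot":[[0,0,0],[0,0,0],[0,0,0]],"jaw":[0.4,0.4,0.4]}'
```

```text
time: 7.28
position: [500.7, -119.2, 45.3]
ee_rot: [2.067, 2.365, -0.003]
contact_force: [0.6, -12.8, 0.7]
gripper_width: 51.4
time: 7.53
position: [501.7, -118.8, 45.5]
ee_rot: [2.064, 2.363, -0.003]
contact_force: [3.2, -16.8, -1.2]
gripper_width: 51.1
```

```bash
cat >> h.py <<'E'
def arc(r,th):
    # displacement in world of tool (r = tool - centre, dock axes, mm) turned by th
    for t in th:
        c,s=np.cos(t),np.sin(t); d=np.array([[c,-s],[s,c]])@r-r
        c,s=np.cos(D[2]),np.sin(D[2]); w=np.array([[c,-s],[s,c]])@d/1000
        print("[%.4f,%.4f,0]"%tuple(w),"%.3f"%t)
E
python3 - <<'E'
from h import *
tool()
arc(np.array([-121.,-37.5]),np.arange(1,21)*.016)
E
```

```text
tool [ 501.7 -118.8   45.5] dock [-120.8  -37.9] toolY 7.71 F [  3.2 -16.8  -1.2] q6 -0.59 t 7.5333
[0.0018,0.0009,0] 0.016
[0.0037,0.0018,0] 0.032
[0.0055,0.0027,0] 0.048
[0.0073,0.0036,0] 0.064
[0.0090,0.0046,0] 0.080
[0.0108,0.0056,0] 0.096
[0.0125,0.0066,0] 0.112
[0.0143,0.0077,0] 0.128
[0.0160,0.0088,0] 0.144
[0.0177,0.0099,0] 0.160
[0.0193,0.0111,0] 0.176
[0.0210,0.0122,0] 0.192
[0.0226,0.0134,0] 0.208
[0.0242,0.0146,0] 0.224
[0.0258,0.0159,0] 0.240
[0.0274,0.0172,0] 0.256
[0.0290,0.0185,0] 0.272
[0.0305,0.0198,0] 0.288
[0.0320,0.0211,0] 0.304
[0.0335,0.0225,0] 0.320
```

```bash
python3 -m inch '{"dp":[[0.0018,0.0009,0],[0.0037,0.0018,0],[0.0055,0.0027,0],[0.0073,0.0036,0],[0.009,0.0046,0],[0.0108,0.0056,0],[0.0125,0.0066,0],[0.0143,0.0077,0],[0.016,0.0088,0],[0.0177,0.0099,0]],"rot":[[0,0,0.016],[0,0,0.032],[0,0,0.048],[0,0,0.064],[0,0,0.08],[0,0,0.096],[0,0,0.112],[0,0,0.128],[0,0,0.144],[0,0,0.16]],"jaw":[0.4,0.4,0.4,0.4,0.4,0.4,0.4,0.4,0.4,0.4]}'
python3 - <<'E'
from h import *
tool()
p=viewer.camera_params("wrist"); np.save("w6.npy",p,allow_pickle=True)
im=viewer.capture("wrist"); cv2.imwrite("pics/w6.png",im[:,:,::-1])
E
```

```text
time: 8.37
position: [519.7, -108.7, 45.5]
ee_rot: [1.869, 2.52, -0.002]
contact_force: [3.8, -14.3, -1.4]
gripper_width: 51.1
tool [ 519.7 -108.7   45.5] dock [-113.1  -57. ] toolY 16.89 F [  3.8 -14.3  -1.4] q6 -0.72 t 8.3667
```

View pics/w6.png

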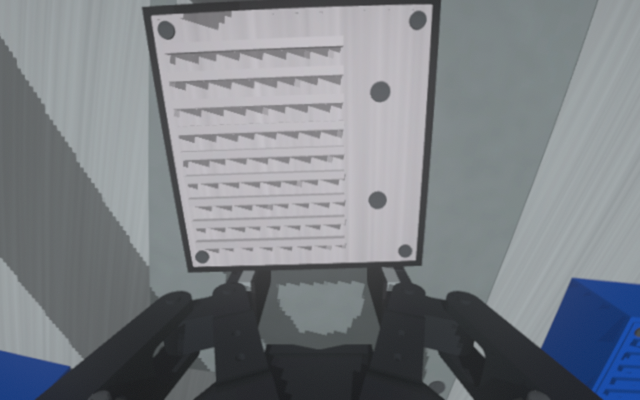

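Run:
```python
from h import *
boxw("w6.npy",{'fl':(439,1),'fr':(421,264),'rr':(190,271),'rl':(144,9)})
arc(np.array([-113.1,-57.]),np.arange(1,21)*.018)
```

```text
world [494.6 -53.4] 18.65 rms px 1.82
dock [-55.  -39.4] -78.85
post in box frame -28.0 61.6 gap -0.4
[0.0019,0.0013,0] 0.018
[0.0037,0.0026,0] 0.036
[0.0055,0.0040,0] 0.054
[0.0073,0.0054,0] 0.072
[0.0091,0.0068,0] 0.090
[0.0109,0.0083,0] 0.108
[0.0126,0.0098,0] 0.126
[0.0143,0.0113,0] 0.144
[0.0160,0.0129,0] 0.162
[0.0176,0.0145,0] 0.180
[0.0192,0.0161,0] 0.198
[0.0208,0.0177,0] 0.216
[0.0223,0.0194,0] 0.234
[0.0239,0.0211,0] 0.252
[0.0253,0.0228,0] 0.270
[0.0268,0.0246,0] 0.288
[0.0282,0.0263,0] 0.306
[0.0296,0.0281,0] 0.324
[0.0310,0.0300,0] 0.342
[0.0323,0.0318,0] 0.360
```

```bash
python3 -m inch '{"dp":[[0.0019,0.0013,0],[0.0037,0.0026,0],[0.0055,0.004,0],[0.0073,0.0054,0],[0.0091,0.0068,0],[0.0109,0.0083,0],[0.0126,0.0098,0],[0.0143,0.0113,0],[0.016,0.0129,0],[0.0176,0.0145,0],[0.0192,0.0161,0],[0.0208,0.0177,0],[0.0223,0.0194,0],[0.0239,0.0211,0],[0.0253,0.0228,0],[0.0268,0.0246,0]],"rot":[[0,0,0.018],[0,0,0.036],[0,0,0.054],[0,0,0.072],[0,0,0.09],[0,0,0.108],[0,0,0.126],[0,0,0.144],[0,0,0.162],[0,0,0.18],[0,0,0.198],[0,0,0.216],[0,0,0.234],[0,0,0.252],[0,0,0.27],[0,0,0.288]],"jaw":[0.4,0.4,0.4,0.4,0.4,0.4,0.4,0.4,0.4,0.4,0.4,0.4,0.4,0.4,0.4,0.4]}'
python3 - <<'E'
from h import *
tool()
p=viewer.camera_params("wrist"); np.save("w7.npy",p,allow_pickle=True)
im=viewer.capture("wrist"); cv2.imwrite("pics/w7.png",im[:,:,::-1])
E
```

```text
time: 9.75
position: [547.1, -83.9, 45.6]
ee_rot: [1.487, 2.761, -0.002]
contact_force: [7.4, -11.3, -1.6]
gripper_width: 50.7
tool [547.1 -83.9  45.6] dock [-92.1 -87.4] toolY 33.39 F [  7.4 -11.3  -1.6] q6 -0.95 t 9.75
```

View pics/w7.png

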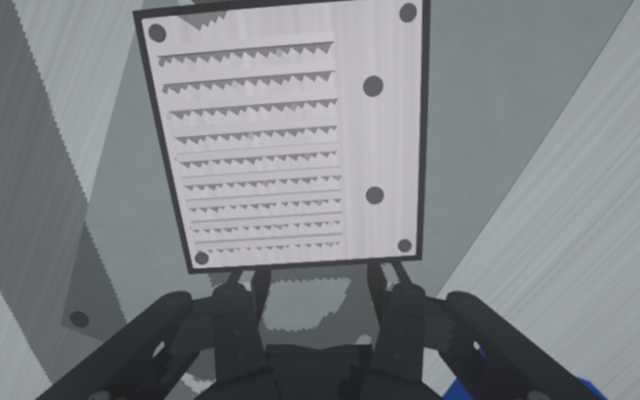

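Run:
```python
from h import *
boxw("w7.npy",{'fr':(421,259),'rr':(190,273),'rl':(134,12)},(530,-30,.5))
arc(np.array([-92.1,-87.4]),np.arange(1,21)*.018)
```

```text
world [505.  -37.7] 37.34 rms px 0.6
dock [-40.8 -51.7] -60.16
post in box frame -24.6 61.1 gap -0.9
[0.0014,0.0018,0] 0.018
[0.0028,0.0036,0] 0.036
[0.0042,0.0054,0] 0.054
[0.0055,0.0073,0] 0.072
[0.0068,0.0092,0] 0.090
[0.0080,0.0111,0] 0.108
[0.0093,0.0130,0] 0.126
[0.0104,0.0150,0] 0.144
[0.0116,0.0170,0] 0.162
[0.0127,0.0190,0] 0.180
[0.0138,0.0210,0] 0.198
[0.0148,0.0230,0] 0.216
[0.0158,0.0251,0] 0.234
[0.0168,0.0271,0] 0.252
[0.0177,0.0292,0] 0.270
[0.0186,0.0313,0] 0.288
[0.0195,0.0334,0] 0.306
[0.0203,0.0356,0] 0.324
[0.0211,0.0377,0] 0.342
[0.0218,0.0399,0] 0.360
```

```bash
python3 -m inch '{"dp":[[0.0014,0.0018,0],[0.0028,0.0036,0],[0.0042,0.0054,0],[0.0055,0.0073,0],[0.0068,0.0092,0],[0.008,0.0111,0],[0.0093,0.013,0],[0.0104,0.015,0],[0.0116,0.017,0],[0.0127,0.019,0],[0.0138,0.021,0],[0.0148,0.023,0],[0.0158,0.0251,0],[0.0168,0.0271,0],[0.0177,0.0292,0],[0.0186,0.0313,0],[0.0195,0.0334,0],[0.0203,0.0356,0]],"rot":[[0,0,0.022],[0,0,0.044],[0,0,0.066],[0,0,0.088],[0,0,0.11],[0,0,0.132],[0,0,0.154],[0,0,0.176],[0,0,0.198],[0,0,0.22],[0,0,0.242],[0,0,0.264],[0,0,0.286],[0,0,0.308],[0,0,0.33],[0,0,0.352],[0,0,0.372],[0,0,0.39]],"jaw":[0.4,0.4,0.4,0.4,0.4,0.4,0.4,0.4,0.4,0.4,0.4,0.4,0.4,0.4,0.4,0.4,0.4,0.4]}'
python3 - <<'E'
from h import *
tool()
p=viewer.camera_params("wrist"); np.save("w8.npy",p,allow_pickle=True)
im=viewer.capture("wrist"); cv2.imwrite("pics/w8.png",im[:,:,::-1])
E
```

```text
time: 11.3
position: [566.5, -47.3, 45.3]
ee_rot: [0.925, 3.0, -0.001]
contact_force: [6.5, -6.5, 0.2]
gripper_width: 51.3
tool [566.5 -47.3  45.3] dock [ -58.3 -111.4] toolY 55.72 F [ 6.5 -6.5  0.2] q6 -1.26 t 11.3
```

View pics/w8.png

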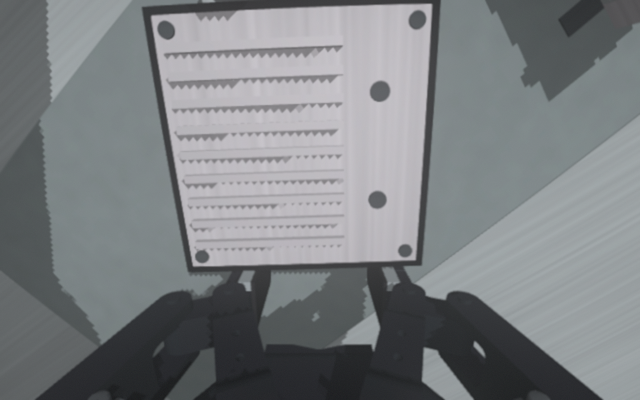

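Run:
```python
from h import *
boxw("w8.npy",{'fl':(439,1),'fr':(421,264),'rr':(190,271),'rl':(144,9)},(530,-30,1))
arc(np.array([-58.3,-111.4]),np.arange(1,21)*.019)
```

```text
world [511.9 -19.9] 57.48 rms px 1.85
dock [-24.  -60.9] -40.02
post in box frame -20.7 62.1 gap 0.1
[0.0008,0.0023,0] 0.019
[0.0016,0.0045,0] 0.038
[0.0023,0.0068,0] 0.057
[0.0029,0.0091,0] 0.076
[0.0036,0.0114,0] 0.095
[0.0042,0.0137,0] 0.114
[0.0047,0.0160,0] 0.133
[0.0052,0.0184,0] 0.152
[0.0056,0.0207,0] 0.171
[0.0060,0.0231,0] 0.190
[0.0064,0.0254,0] 0.209
[0.0067,0.0278,0] 0.228
[0.0070,0.0302,0] 0.247
[0.0072,0.0326,0] 0.266
[0.0074,0.0349,0] 0.285
[0.0075,0.0373,0] 0.304
[0.0076,0.0397,0] 0.323
[0.0077,0.0421,0] 0.342
[0.0077,0.0445,0] 0.361
[0.0076,0.0469,0] 0.380
```

```bash
python3 -m inch '{"dp":[[0.0008,0.0023,0],[0.0016,0.0045,0],[0.0023,0.0068,0],[0.0029,0.0091,0],[0.0036,0.0114,0],[0.0042,0.0137,0],[0.0047,0.016,0],[0.0052,0.0184,0],[0.0056,0.0207,0],[0.006,0.0231,0],[0.0064,0.0254,0],[0.0067,0.0278,0],[0.007,0.0302,0],[0.0072,0.0326,0],[0.0074,0.0349,0],[0.0075,0.0373,0],[0.0076,0.0397,0],[0.0077,0.0421,0]],"rot":[[0,0,0.02],[0,0,0.04],[0,0,0.06],[0,0,0.08],[0,0,0.1],[0,0,0.12],[0,0,0.14],[0,0,0.16],[0,0,0.18],[0,0,0.2],[0,0,0.22],[0,0,0.24],[0,0,0.26],[0,0,0.28],[0,0,0.3],[0,0,0.32],[0,0,0.34],[0,0,0.36]],"jaw":[0.4,0.4,0.4,0.4,0.4,0.4,0.4,0.4,0.4,0.4,0.4,0.4,0.4,0.4,0.4,0.4,0.4,0.4]}'
python3 - <<'E'
from h import *
tool()
p=viewer.camera_params("wrist"); np.save("w9.npy",p,allow_pickle=True)
im=viewer.capture("wrist"); cv2.imwrite("pics/w9.png",im[:,:,::-1])
E
```

```text
time: 12.85
position: [574.5, -4.8, 45.4]
ee_rot: [0.373, 3.117, -0.0]
contact_force: [7.0, -3.2, -0.9]
gripper_width: 51.3
tool [574.5  -4.8  45.4] dock [ -17.2 -125. ] toolY 76.34 F [ 7.  -3.2 -0.9] q6 -1.55 t 12.85
```

View pics/w9.png

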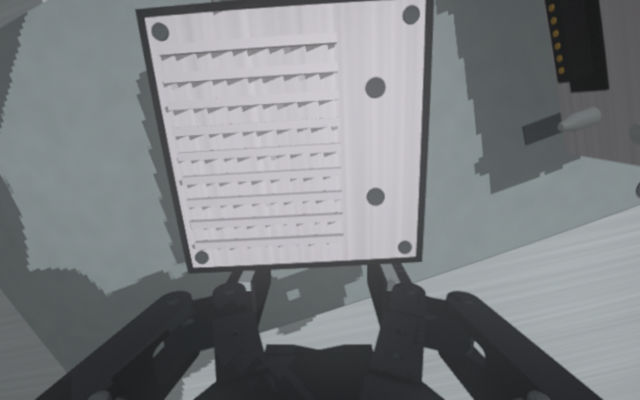

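Run:
```python
from h import *
boxw("w9.npy",{'fr':(421,261),'rr':(189,272),'rl':(137,11)},(530,-30,1.3))
arc(np.array([-17.2,-125.]),np.arange(1,21)*.018)
```

```text
world [512.2   0.8] 79.6 rms px 0.71
dock [ -3.6 -63.9] -17.9
post in box frame -16.2 61.9 gap -0.1
[-0.0000,0.0023,0] 0.018
[-0.0001,0.0045,0] 0.036
[-0.0001,0.0068,0] 0.054
[-0.0003,0.0091,0] 0.072
[-0.0004,0.0113,0] 0.090
[-0.0007,0.0136,0] 0.108
[-0.0009,0.0159,0] 0.126
[-0.0012,0.0181,0] 0.144
[-0.0015,0.0204,0] 0.162
[-0.0019,0.0226,0] 0.180
[-0.0023,0.0248,0] 0.198
[-0.0028,0.0271,0] 0.216
[-0.0033,0.0293,0] 0.234
[-0.0038,0.0315,0] 0.252
[-0.0044,0.0337,0] 0.270
[-0.0050,0.0359,0] 0.288
[-0.0056,0.0380,0] 0.306
[-0.0063,0.0402,0] 0.324
[-0.0071,0.0424,0] 0.342
[-0.0078,0.0445,0] 0.360
```

```bash
python3 -m inch '{"dp":[[0,0.0023,0],[-0.0001,0.0045,0],[-0.0001,0.0068,0],[-0.0003,0.0091,0],[-0.0004,0.0113,0],[-0.0007,0.0136,0],[-0.0009,0.0159,0],[-0.0012,0.0181,0],[-0.0015,0.0204,0],[-0.0019,0.0226,0],[-0.0023,0.0248,0],[-0.0028,0.0271,0],[-0.0033,0.0293,0]],"rot":[[0,0,0.022],[0,0,0.044],[0,0,0.066],[0,0,0.088],[0,0,0.11],[0,0,0.132],[0,0,0.154],[0,0,0.176],[0,0,0.198],[0,0,0.22],[0,0,0.242],[0,0,0.264],[0,0,0.286]],"jaw":[0.4,0.4,0.4,0.4,0.4,0.4,0.4,0.4,0.4,0.4,0.4,0.4,0.4]}'
python3 - <<'E'
from h import *
tool()
p=viewer.camera_params("wrist"); np.save("w10.npy",p,allow_pickle=True)
im=viewer.capture("wrist"); cv2.imwrite("pics/w10.png",im[:,:,::-1])
E
```

```text
time: 13.98
position: [570.2, 24.9, 45.2]
ee_rot: [-0.075, 3.141, 0.0]
contact_force: [2.8, -2.4, 0.1]
gripper_width: 51.1
tool [570.2  24.9  45.2] dock [  12.8 -124.5] toolY 92.73 F [ 2.8 -2.4  0.1] q6 -1.78 t 13.9833
```

View pics/w10.png

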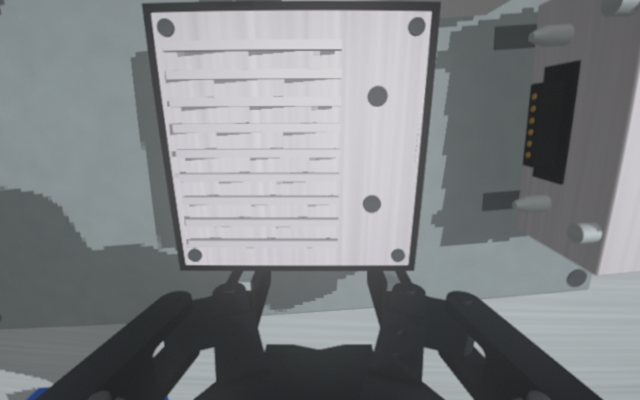

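Run:
```python
from h import *
boxw("w10.npy",{'fl':(439,3),'fr':(414,269),'rr':(181,269),'rl':(144,4)},(530,0,1.6))
p=np.load("w10.npy",allow_pickle=True).item()
# pin roots / pins at z=32, head face
for uv in [(530,37),(572,36),(514,201),(550,203)]: print(uv,todock(onplane(p,[uv],32)[0]).round(1))
```

```text
world [509.7  12.4] 92.81 rms px 0.8
dock [  8.3 -62.9] -4.69
post in box frame -13.4 62.0 gap 0.0
(530, 37) [107.6 -26. ]
(572, 36) [125.6 -26.5]
(514, 201) [107.8 -96.3]
(550, 203) [125.7 -98.8]
```

```bash
python3 -m inch '{"dp":[[-0.0003,0.002,0],[-0.0007,0.004,0],[-0.001,0.006,0],[-0.0014,0.008,0],[-0.002,0.01,0],[-0.0025,0.01,0],[-0.003,0.01,0],[-0.0035,0.01,0]],"rot":[[0,0,0.017],[0,0,0.034],[0,0,0.051],[0,0,0.068],[0,0,0.083],[0,0,0.083],[0,0,0.083],[0,0,0.083]],"jaw":[0.4,0.4,0.4,0.4,0.4,0.4,0.4,0.4]}'
python3 - <<'E'
from h import *
tool()
p=viewer.camera_params("wrist"); np.save("w11.npy",p,allow_pickle=True)
im=viewer.capture("wrist"); cv2.imwrite("pics/w11.png",im[:,:,::-1])
E
```

```text
time: 14.7
position: [567.5, 35.1, 45.4]
ee_rot: [-0.202, 3.133, 0.001]
contact_force: [8.1, 3.3, -3.3]
gripper_width: 51.4
tool [567.5  35.1  45.4] dock [  23.2 -123.2] toolY 97.37 F [ 8.1  3.3 -3.3] q6 -1.85 t 14.7
```

View pics/w11.png

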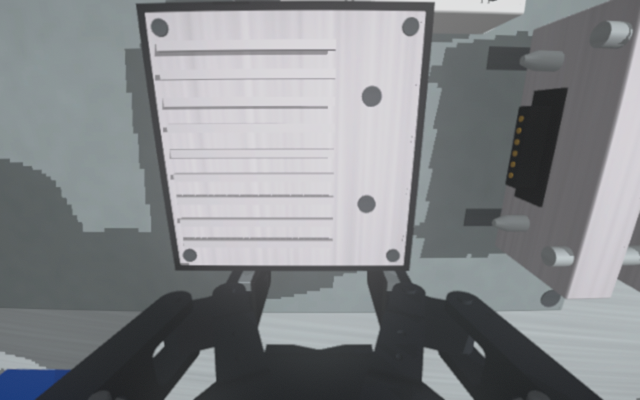

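Run:
```python
from h import *
boxw("w11.npy",{'fl':(433,3),'fr':(408,269),'rr':(177,269),'rl':(138,4)},(530,0,1.6))
```

```text
world [508.5  15.6] 97.39 rms px 0.85
dock [ 11.6 -62.2] -0.11
post in box frame -11.7 62.1 gap 0.1
```

```bash
python3 -m inch '{"dp":[[0.006,0.001,0],[0.015,0.002,0],[0.018,0.002,0.02],[0.018,0.002,0.05],[0.018,0.002,0.075],[0.014,-0.005,0.08],[0.008,-0.015,0.08],[0.002,-0.025,0.08],[-0.004,-0.035,0.08],[-0.01,-0.045,0.08],[-0.016,-0.055,0.08],[-0.022,-0.065,0.08],[-0.028,-0.075,0.08],[-0.034,-0.082,0.08],[-0.04,-0.09,0.08],[-0.045,-0.096,0.08],[-0.0475,-0.1,0.08],[-0.0475,-0.1,0.08],[-0.0475,-0.1,0.08]],"rot":[[0,0,0],[0,0,0],[0,0,0],[0,0,-0.05],[0,0,-0.15],[0,0,-0.27],[0,0,-0.39],[0,0,-0.51],[0,0,-0.63],[0,0,-0.75],[0,0,-0.87],[0,0,-0.99],[0,0,-1.11],[0,0,-1.23],[0,0,-1.35],[0,0,-1.45],[0,0,-1.52],[0,0,-1.569],[0,0,-1.569]],"jaw":[0.4,0.4,0.4,0.4,0.4,0.4,0.4,0.4,0.4,0.4,0.4,0.4,0.4,0.4,0.4,0.4,0.4,0.4,0.4]}'
python3 - <<'E'
from h import *
tool()
p=viewer.camera_params("wrist"); np.save("w12.npy",p,allow_pickle=True)
im=viewer.capture("wrist"); cv2.imwrite("pics/w12.png",im[:,:,::-1])
E
```

```text
time: 16.33
position: [518.6, -65.4, 125.2]
ee_rot: [-2.073, -2.359, 0.001]
contact_force: [0.8, -0.7, -0.3]
gripper_width: 51.6
tool [518.6 -65.4 125.2] dock [-70.  -61.6] toolY 7.38 F [ 0.8 -0.7 -0.3] q6 -0.48 t 16.3333
```

View pics/w12.png

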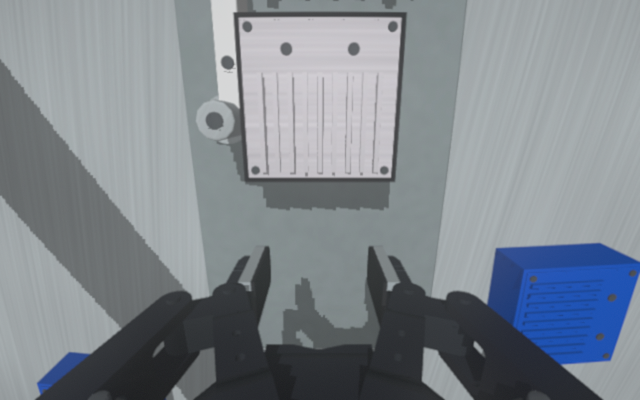

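Run:
```python
from h import *
boxw("w12.npy",{'fl':(235,13),'fr':(406,12),'rr':(395,181),'rl':(247,181)},(510,15,1.7))
p=np.load("w12.npy",allow_pickle=True).item()
print(todock(onplane(p,[(216,119)],64)[0]))
```

```text
world [509.2  15.5] 97.67 rms px 0.74
dock [ 11.4 -62.8] 0.17
post in box frame -11.2 62.8 gap 0.8
[ 1.89482209 -0.79400623]
```

```bash
python3 -m inch '{"dp":[[0,0,-0.02],[0,0,-0.045],[0,0,-0.07],[0,0,-0.08],[-0.0005,0.004,-0.08],[-0.001,0.008,-0.08],[-0.0015,0.012,-0.08],[-0.002,0.015,-0.08],[-0.0025,0.018,-0.08],[-0.003,0.02,-0.08],[-0.003,0.022,-0.08],[-0.0035,0.0245,-0.08],[-0.0035,0.027,-0.08],[-0.004,0.0295,-0.08],[-0.0045,0.032,-0.08],[-0.005,0.0345,-0.08],[-0.005,0.037,-0.08],[-0.0055,0.0395,-0.08],[-0.006,0.042,-0.08],[-0.006,0.0445,-0.08]],"rot":[[0,0,0],[0,0,0],[0,0,0],[0,0,0],[0,0,0],[0,0,0],[0,0,0],[0,0,0],[0,0,0],[0,0,0],[0,0,0],[0,0,0],[0,0,0],[0,0,0],[0,0,0],[0,0,0],[0,0,0],[0,0,0],[0,0,0],[0,0,0]],"jaw":[0.4,0.4,0.4,0.4,0.4,0.4,0.4,0.4,0.4,0.4,0.4,0.4,0.4,0.4,0.4,0.4,0.4,0.4,0.4,0.4]}'
python3 - <<'E'
from h import *
tool()
p=viewer.camera_params("wrist"); np.save("w13.npy",p,allow_pickle=True)
im=viewer.capture("wrist"); cv2.imwrite("pics/w13.png",im[:,:,::-1])
E
```

```text
time: 18.05
position: [513.8, -21.6, 46.0]
ee_rot: [2.069, 2.36, 0.0]
contact_force: [-0.2, -5.4, 3.2]
gripper_width: 51.0
tool [513.8 -21.6  46. ] dock [-26.  -62.6] toolY 7.51 F [-0.2 -5.4  3.2] q6 -0.4 t 18.05
```

View pics/w13.png

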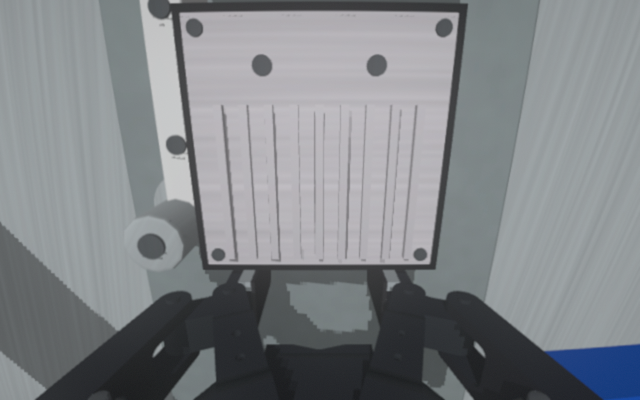

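```bash
python3 -m inch '{"dp":[[-0.0003,0.002,0],[-0.0005,0.004,0],[-0.0008,0.006,0],[-0.0011,0.008,0],[-0.0014,0.01,0],[-0.0017,0.012,0],[-0.0019,0.014,0],[-0.0022,0.016,0],[-0.0024,0.017,0],[-0.0025,0.018,0]],"rot":[[0,0,0],[0,0,0],[0,0,0],[0,0,0],[0,0,0],[0,0,0],[0,0,0],[0,0,0],[0,0,0],[0,0,0]],"jaw":[0.4,0.4,0.4,0.4,0.4,0.4,0.4,0.4,0.4,0.4]}'
python3 - <<'E'
from h import *
boxw("w13.npy",{'fl':(172,5),'fr':(466,4),'rr':(436,269),'rl':(204,269)},(505,40,1.7))
tool()
p=viewer.camera_params("wrist"); np.save("w14.npy",p,allow_pickle=True)
im=viewer.capture("wrist"); cv2.imwrite("pics/w14.png",im[:,:,::-1])
im=viewer.capture("scene")[120:220,260:420]; cv2.imwrite("pics/s14.png",cv2.resize(im[:,:,::-1],None,fx=4.8,fy=4.8,interpolation=cv2.INTER_CUBIC))
E
```

```text
time: 18.93
position: [511.4, -3.6, 46.0]
ee_rot: [2.069, 2.36, 0.001]
contact_force: [0.6, -6.4, 3.7]
gripper_width: 51.5
world [506.2  38.2] 97.76 rms px 0.59
dock [ 34.3 -62.8] 0.26
post in box frame -34.0 63.0 gap 1.0
tool [511.4  -3.6  46. ] dock [ -7.8 -62.5] toolY 7.51 F [ 0.6 -6.4  3.7] q6 -0.37 t 18.9333
```

View pics/w14.png

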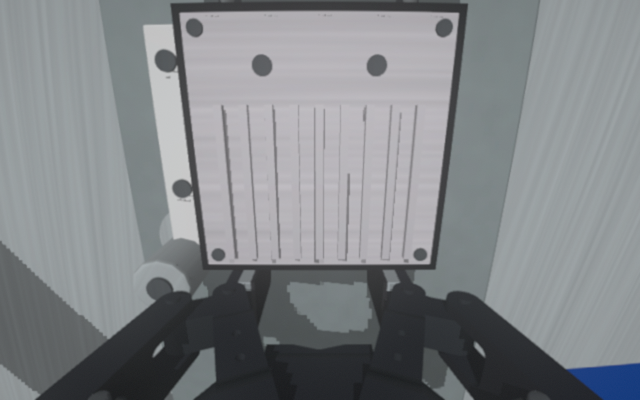

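View pics/s14.png

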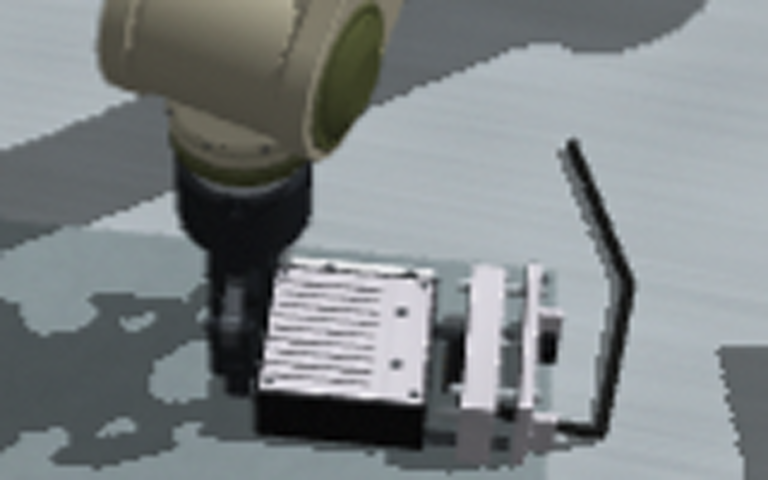

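```bash
python3 -m inch '{"dp":[[0.0004,-0.003,0],[0.0004,-0.003,0],[0.0004,-0.003,0],[0.0004,-0.003,0],[0.0004,-0.003,0],[0.0004,-0.003,0]],"rot":[[0,0,0],[0,0,0],[0,0,0],[0,0,0],[0,0,0],[0,0,0]],"jaw":[0.8,0.8,0.8,0.8,0.8,0.8]}'
python3 - <<'E'
from h import *
tool()
im=viewer.capture("wrist"); cv2.imwrite("pics/w15.png",im[:,:,::-1])
E
```

```text
time: 19.53
position: [510.9, -5.7, 45.2]
ee_rot: [-2.071, -2.362, 0.0]
contact_force: [0.8, -0.2, 0.1]
gripper_width: 17.3
tool [510.9  -5.7  45.2] dock [ -9.8 -61.8] toolY 7.51 F [ 0.8 -0.2  0.1] q6 -0.37 t 19.5333
```

View pics/w15.png

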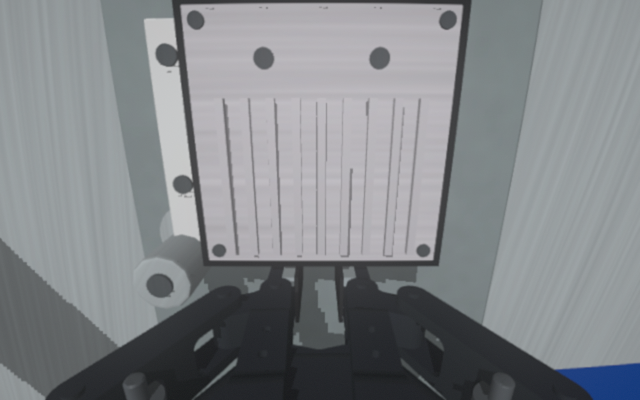

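```bash
for i in 1; do python3 -m inch '{"dp":[[-0.0002,0.0015,0],[-0.0004,0.003,0],[-0.0005,0.004,0],[-0.0007,0.005,0],[-0.0008,0.006,0],[-0.0009,0.007,0],[-0.001,0.008,0]],"rot":[[0,0,0],[0,0,0],[0,0,0],[0,0,0],[0,0,0],[0,0,0],[0,0,0]],"jaw":[0.8,0.8,0.8,0.8,0.8,0.8,0.8]}'; done; python3 -m inch '{"dp":[[-0.0001,0.001,0],[-0.0003,0.002,0],[-0.0004,0.003,0]],"rot":[[0,0,0],[0,0,0],[0,0,0]],"jaw":[0.8,0.8,0.8]}'
```

```text
time: 20.17
position: [510.0, 2.2, 45.3]
ee_rot: [2.071, 2.362, -0.0]
contact_force: [0.1, -2.7, -1.3]
gripper_width: 16.8
time: 20.42
position: [509.6, 5.3, 45.3]
ee_rot: [-2.071, -2.362, 0.0]
contact_force: [-0.2, -3.0, -1.9]
gripper_width: 17.0
```

Run:
```python
from h import *
tool()
p=viewer.camera_params("wrist"); np.save("w16.npy",p,allow_pickle=True)
im=viewer.capture("wrist"); cv2.imwrite("pics/w16.png",im[:,:,::-1])
im=viewer.capture("scene")[140:230,320:420]; cv2.imwrite("pics/s16.png",cv2.resize(im[:,:,::-1],None,fx=6,fy=6,interpolation=cv2.INTER_CUBIC))
```

```text
tool [509.6   5.3  45.3] dock [  1.2 -61.9] toolY 7.51 F [-0.2 -3.  -1.9] q6 -0.35 t 20.4167
```

View pics/w16.png

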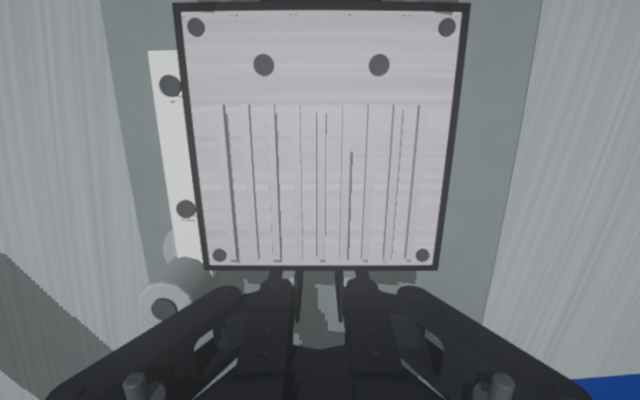

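View pics/s16.png

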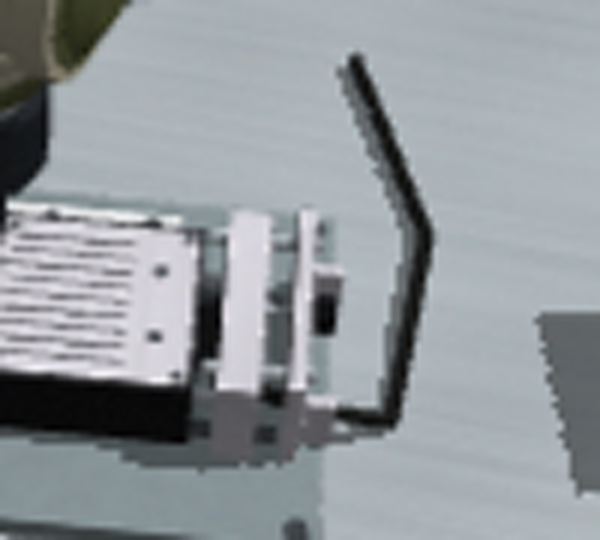

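```bash
python3 -m inch '{"dp":[[-0.0001,0.001,0],[-0.0003,0.002,0],[-0.0004,0.003,0]],"rot":[[0,0,0],[0,0,0],[0,0,0]],"jaw":[0.8,0.8,0.8]}';  python3 -m inch '{"dp":[[-0.0001,0.0008,0],[-0.0002,0.0016,0],[-0.0003,0.0024,0]],"rot":[[0,0,0],[0,0,0],[0,0,0]],"jaw":[0.8,0.8,0.8]}'
```

```text
time: 20.77
position: [509.2, 8.2, 45.3]
ee_rot: [2.071, 2.362, -0.0]
contact_force: [0.5, -3.4, -1.1]
gripper_width: 17.1
time: 21.02
position: [508.9, 10.7, 45.3]
ee_rot: [2.071, 2.362, 0.0]
contact_force: [-0.2, -2.0, -1.0]
gripper_width: 17.2
```

```bash
python3 -m inch '{"dp":[[-0.0001,0.0007,0],[-0.0002,0.0014,0],[-0.0003,0.002,0]],"rot":[[0,0,0],[0,0,0],[0,0,0]],"jaw":[0.8,0.8,0.8]}'
```

```text
time: 21.27
position: [508.6, 12.6, 45.3]
ee_rot: [2.071, 2.362, 0.0]
contact_force: [0.1, -2.9, -1.2]
gripper_width: 17.3
```

```bash
python3 -m inch '{"dp":[[-0.0001,0.0005,0],[-0.0001,0.001,0],[-0.0002,0.0015,0]],"rot":[[0,0,0],[0,0,0],[0,0,0]],"jaw":[0.8,0.8,0.8]}'
```

```text
time: 21.52
position: [508.4, 14.0, 45.3]
ee_rot: [2.071, 2.362, -0.0]
contact_force: [0.4, -3.1, -2.1]
gripper_width: 17.0
```

Still free (about 3 N), with the socket face near x≈120 mm. I'll go on in smaller steps.

```bash
python3 -m inch '{"dp":[[0,0.0005,0],[-0.0001,0.001,0]],"rot":[[0,0,0],[0,0,0]],"jaw":[0.8,0.8]}'
```

```text
time: 21.68
position: [508.3, 15.1, 45.3]
ee_rot: [2.071, 2.362, -0.0]
contact_force: [0.9, -2.9, -1.9]
gripper_width: 17.2
```

```bash
python3 -m inch '{"dp":[[0,0.0005,0],[-0.0001,0.001,0]],"rot":[[0,0,0],[0,0,0]],"jaw":[0.8,0.8]}'
```

```text
time: 21.85
position: [508.2, 15.7, 45.3]
ee_rot: [2.071, 2.362, -0.001]
contact_force: [-1.3, -9.1, -1.3]
gripper_width: 16.6
```

```bash
python3 -m inch '{"dp":[[0,0.0002,0],[0,0.0004,0],[0,0.0004,0],[0,0.0004,0]],"rot":[[0,0,0],[0,0,0],[0,0,0],[0,0,0]],"jaw":[0.8,0.8,0.8,0.8]}'
python3 - <<'E'
from h import *
tool()
p=viewer.camera_params("wrist"); np.save("w17.npy",p,allow_pickle=True)
im=viewer.capture("wrist"); cv2.imwrite("pics/w17.png",im[:,:,::-1])
im=viewer.capture("scene")[140:230,320:420]; cv2.imwrite("pics/s17.png",cv2.resize(im[:,:,::-1],None,fx=6,fy=6,interpolation=cv2.INTER_CUBIC))
E
```

```text
time: 22.18
position: [508.2, 15.7, 45.3]
ee_rot: [2.071, 2.362, -0.002]
contact_force: [-0.9, -8.8, -1.8]
gripper_width: 17.0
tool [508.2  15.7  45.3] dock [ 11.7 -61.8] toolY 7.51 F [-0.9 -8.8 -1.8] q6 -0.33 t 22.1833
```

View pics/s17.png

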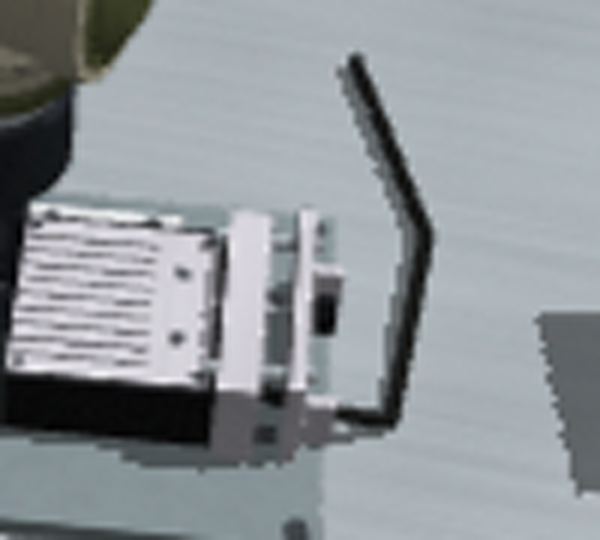

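View pics/w17.png

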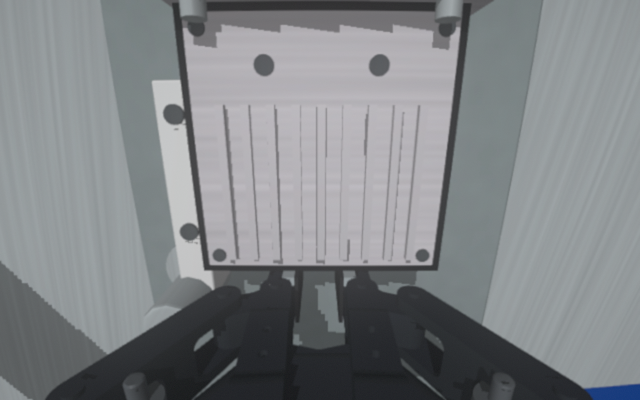

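```bash
python3 -m inch '{"dp":[[0,0.0003,0],[0,0.0006,0],[0,0.0006,0],[0,0.0006,0]],"rot":[[0,0,0],[0,0,0],[0,0,0],[0,0,0]],"jaw":[0.8,0.8,0.8,0.8]}'
```

```text
time: 22.62
position: [508.1, 15.7, 45.3]
ee_rot: [2.07, 2.361, -0.003]
contact_force: [-1.7, -13.2, -1.0]
gripper_width: 17.1
```

```bash
python3 -m inch '{"dp":[[0,0,0],[0,0,0],[0,0,0],[0,0,0],[0,0,0],[0,0,0]],"rot":[[0,0,0],[0,0,0],[0,0,0],[0,0,0],[0,0,0],[0,0,0]],"jaw":[0.8,0.8,0.8,0.8,0.8,0.8]}'; python3 -m inch '{"dp":[[0.0001,-0.001,0],[0.0003,-0.002,0],[0.0005,-0.004,0],[0.001,-0.008,0],[0.002,-0.015,0],[0.003,-0.025,0],[0.004,-0.033,0.01],[0.005,-0.036,0.03],[0.005,-0.036,0.06],[0.005,-0.036,0.09],[0.005,-0.036,0.11],[0.005,-0.036,0.12]],"rot":[[0,0,0],[0,0,0],[0,0,0],[0,0,0],[0,0,0],[0,0,0],[0,0,0],[0,0,0],[0,0,0],[0,0,0],[0,0,0],[0,0,0]],"jaw":[0.8,0.8,0.8,0.8,0.8,0.8,0.8,0.8,0.8,0.8,0.8,0.8]}'
python3 - <<'E'
from h import *
tool()
p=viewer.camera_params("wrist"); np.save("w18.npy",p,allow_pickle=True)
im=viewer.capture("wrist"); cv2.imwrite("pics/w18.png",im[:,:,::-1])
im=viewer.capture("scene"); cv2.imwrite("pics/s18.png",im[:,:,::-1])
E
```

```text
time: 23.12
position: [508.1, 15.8, 45.3]
ee_rot: [2.07, 2.361, -0.003]
contact_force: [-2.1, -13.6, -1.8]
gripper_width: 17.2
time: 24.12
position: [514.1, -19.9, 168.2]
ee_rot: [2.069, 2.359, 0.003]
contact_force: [0.1, -0.7, -0.1]
gripper_width: 17.2
tool [514.1 -19.9 168.2] dock [-24.4 -63. ] toolY 7.48 F [ 0.1 -0.7 -0.1] q6 -0.4 t 24.1167
```

View pics/s18.png

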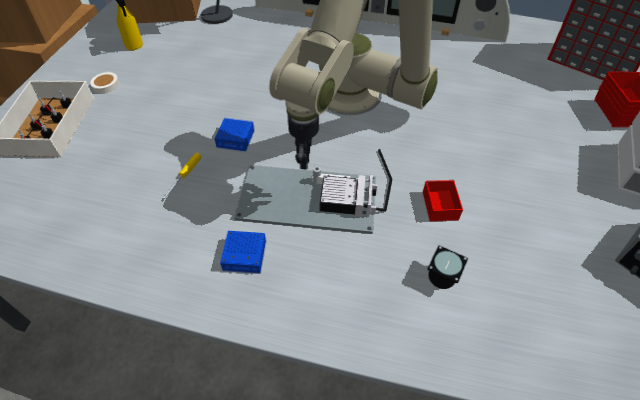

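View pics/w18.png

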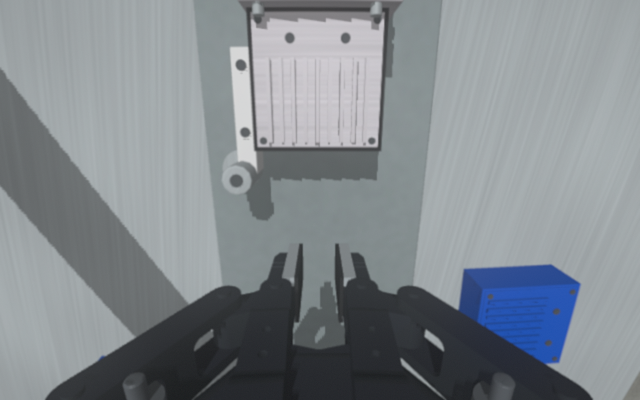

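Run:
```python
from h import *
boxw("w18.npy",{'fl':(246,9),'fr':(388,9),'rr':(381,151),'rl':(254,150)},(500,70,1.7))
```

```text
world [500.9  75.4] 97.52 rms px 0.51
dock [ 71.9 -62.4] 0.02
post in box frame -71.9 62.5 gap 0.5
```

Run:
```python
from plant import arm
print(arm.observe()['contact_force'],arm.observe()['time']); print(arm.close_job())
```

```text
[-0.0471185  -0.33442911 -0.24311994] 24.2167
the job is handed in; nothing more can be done
None
```

The box is docked on the plug and the job is handed in at about 24 s. I pushed the box onto the corner post, where the measured force reached about 17 N. I then swung it round the post to lie flat along the rail and slid it onto the guide pins at about 3 N. It seated with a clear rise in force, the tool stopping at the same spot. I leaned on it at about 13 N (9 to 14 N over about 1 s), then backed off and lifted clear.

**Final position:** the last wrist picture puts the box centre at dock x = 71.9, y = -62.4 mm, turned 0.02° from the dock axis. That is inside the docked range, with the socket face at x ≈ 122.

**Plug head:** the pins seen earlier put the head face at roughly 123, about 1 mm from the felt seat. That is within calibration error.

**Force reading:** it was only available at the end of each move, so brief peaks in between were not seen.

**Bystanders:** the gauge, parts bin and screwdriver were never approached, and in the last scene view they show where they began.

**Clearance:** the arm was touching nothing at hand-in.

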